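# Seat an enclosure in the bench jig and snap the toggle clamp onto it

## Task

On the clamping jig, push the aluminium enclosure along its channel with a fingertip until it sits fully home against the end stop; only then flip the toggle clamp's lever past centre so that it snaps over and its pad presses on the enclosure. Use only pushes with the fingertips or the outside of the fingers: do not grasp or lift anything, and leave the bottles, the screwdriver and the pot beside the jig where they stand.

Things in the scene. Friction and masses are not known exactly. Their poses are not given: they have to be found in the camera images.
- jig: Fixed clamping jig, yaw up to 0.4 rad either way. Origin on the bench (z=0) straight below the centre of the enclosure's home place, z up. Aluminium plate 12 mm thick, x -95 to 55, y -80 to 195 mm. Along y a channel 54 mm wide (x -27 to 27) between dark rails 10 mm high above the plate, y -60 to 180. The +y end is open. Two steel clamp cheeks: y -18 to 18, x -65 to -39, up to z 68 mm.
- stop (a point): Middle of the face of the dark end stop that closes the channel's -y end: x 0, y -50, z 24 mm in the jig's frame. The stop is 72 mm wide, 16 mm thick, its top 36 mm above the bench.
- pivot (a point): Point on the lever's hinge axis: x -50, y 0, z 55 mm in the jig's frame, on the -x side of the channel. The axis runs along the jig's y.
- enclosure: Loose aluminium electronics enclosure, 50 (x) x 100 (y) x 28 (z) mm, 0.17 to 0.35 kg, lying in the channel, axes parallel to the jig's. Origin at the centre of its underside. It starts 45 to 85 mm in +y of its home place; push its +y end in the jig's -y direction. Home: its -y end touches the stop, so its origin is at x 0, y 0, z 12 mm in the jig's frame.
- clamp (a joint): Angle of the clamp's lever, rad. 0 = open: handle leans 0.5 rad from vertical to the jig's -x, hold-down arm raised 1.0 rad above level. Grows as the handle swings up and over to +x. A spring drives it away from centre (0.5) to either side: about 4 N across the handle's end gets it over, then it snaps on by itself. 1.0 = pad on the enclosure, handle leaning 0.5 to +x; 1.12 = nothing below the pad.
- lever_tip (a point): Centre of the 24 mm ball at the end of the clamp's handle, 90 mm from the hinge axis; below it a grip of the same beige plastic, 18 mm thick, and nearer the axis than 42 mm a bare 12 mm rod. In the jig's frame y 0 and: x -93, z 134 mm when open; x -50, z 145 at centre; x -7, z 134 when clamped.
- lever_grip (a point): Point in the middle of the handle's 18 mm thick grip, on its centre line, 65 mm from the hinge axis. A good place to push.
- pad: Black rubber pad, 18 mm across and 7 mm thick, on a bolt below the end of the hold-down arm; it moves with the lever. Origin at the centre of its pressing face: in the jig's frame x -7, z 91 mm when open; x 4, z 40 mm when clamped.
- bottle_a: Small white dropper bottle, 32 mm across, 75 mm high, on the bench beyond the jig (+x side). Origin at the centre of its underside. Leave it alone.
- bottle_b: Second dropper bottle, the same as the first.
- screwdriver: Screwdriver lying on the bench beyond the jig (+x side), about 200 mm long along its own x. Leave it alone.
- screw_pot: Small open steel pot, 52 mm across the rim, 35 mm high, on the bench past the jig's end stop (-y side). Origin at the centre of its underside. Leave it alone.
Mind the look-alikes: they are no part of the job. There is more than one size of the enclosure; the job needs the smallest.

How it is judged:
By the outcome, as a careful person would: the job done as asked, in the order asked, and still so for the second after the job is handed in, with the robot touching nothing.
It also fails if it takes over 48 s, if anything falls off the work surface, if the arm or the gripper's body presses on something with over 40 N, if the wrist force passes 120 N, or if a joint passes its speed limit or range.

## Robot

A 6-joint arm with a two-finger parallel gripper is mounted at the origin on the work surface. World frame = base frame: x ahead of the robot, y to its left, z up, the work surface at z = 0. Lengths are in m, angles in degrees, forces in N, time in s.
With the tool pointing down it reaches from about 0.4 to 0.825 m from the base axis. Payload 7 kg.
Tool frame: the origin (TCP) lies at the very end of the fingers, on their centre line; the grasp point (between the pads) lies 19 mm behind it; z points along the fingers, y is the direction in which the jaws open and shut (so a half turn about z gives the same grasp; the last joint's range is limited). The gripper opens to 88 mm and grips with 3 to 60 N. Pads are 19 mm wide; open, the fingers measure 130 mm over their backs; the gripper's body (78 mm by 193 mm) begins 47 mm behind the grasp point.
Start: joints at [90.476, 20.546, 0.682, 0, -70.136, -16.507], TCP at [0.186, 0.649, 0.227] pointing down, gripper open.
Joint ranges: [-176.03, 176.03], [-82.01, 121.73], [-58.28, 71.71], [-173.87, 95.51], [-174.79, -0.11], [-173.66, 173.66]. Speed limits (degrees/s): [136.94, 136.94, 172.46, 180, 180, 180].

## Interface

Orientations are given as [roll, pitch, yaw] about the fixed x, y, z axes, in that order (R = Rz(yaw) Ry(pitch) Rx(roll)).
In Python, from plant import ctrl gives the robot as it stands.
- The arm moves only by the tool move_arm, never from a script. Its argument "increments" is a list of rows, each a list of 2 entries, a list of its own where there are three numbers: the shift along the world's x, y, z in mm, then the turn about the world's z in rad. A call has exactly 8 rows; each row shifts and turns the pose as measured when the row begins; what a row does not reach is not made up. A row lasts 1/10 s, in which the tool goes at most 50 mm and 8.59 degrees, less where a joint would pass 70% of its speed; a pose out of reach is approached as far as the arm can. A call with a gripper value outside its range is refused whole. "jaw" is the gripper command: -1 is shut, 1 is fully open, values between are in proportion, set as the call begins (left out, the last holds). The fingers move at their own pace and stop on an object; the grip force is fixed at half the most. Time passes only in rows, so rows that do not move let the fingers close, or fill a call up. It gives the time, the measured TCP pose, the force and the opening at its end, in the units of the state.
- ctrl.get_obs(): the state, without advancing time (a new reading comes with each control period).
- ctrl.snapshot(name): name is "side" or "top"; returns a dict with "color" (480x640x3 uint8, red, green, blue), "fx", "fy", "cx", "cy" (pixels), "R" (3x3) and "t" (3): a world point X has camera coordinates R X + t. Camera axes: x right, y down, z forward; pixel columns grow to the right and rows downward; lengths in m; the calibration is good to about 2 mm. A picture is of the moment at which its call begins. There is no depth.
- ctrl.close_job(): hands the job in, once; it reports no verdict.
The state is a dict: "clock": time; "joint_pos": joint angles; "qvel": joint speeds; "tau": joint torques, N m; "tool_pos": TCP position; "orientation": TCP orientation; "force": force on the tool from outside, world axes, zero at the start; "moment": the same for the moment, N m; "opening": finger opening in m.
Only numpy, scipy, OpenCV 4.12 (cv2) and the standard library are available. Lean on these libraries where they do the work, as an engineer would, in place of code of your own. Each camera call takes 0.05 s, during which the arm holds its last target.

## Working session

There is one attempt and no reset: what is moved stays moved. The work goes in short steps, Python scripts to look and compute and a tool call to move; the robot and the scene stay as the last step left them, time stands still between calls to the robot, and variables do not carry over. Pictures are saved under pics/ and viewed, and the job is handed in when it is done.

Besides the shell and the picture viewer there is one more tool, called after "Emit:" as name([rows], argument=value, ...), one row to a line, values as JSON. move_arm: Moves the arm, as the interface text tells. Its arguments: {"type":"object","properties":{"increments":{"type":"array","items":{"type":"array"}},"jaw":{"type":"number"}},"required":["increments"]}

```bash
mkdir -p pics; ls; python3 - <<'E'
from plant import ctrl
import cv2,pickle
o=ctrl.get_obs();print(o)
for n in("side","top"):
    s=ctrl.snapshot(n);pickle.dump(s,open(f"pics/{n}0.pkl","wb"))
    cv2.imwrite(f"pics/{n}0.png",s["color"][:,:,::-1]);print(n,s["fx"],s["cx"],s["cy"],s["R"],s["t"])
E
```

```text
pics
{'clock': 0.0, 'joint_pos': array([ 9.04775153e+01,  2.05901651e+01,  6.36403458e-01, -2.18247907e-02,
       -7.01352799e+01, -1.65066434e+01]), 'qvel': array([-0.0696269 ,  0.05367829,  0.04805885, -0.02781967,  0.00753742,
       -0.053689  ]), 'tau': array([-6.83139187e-04, -5.82720852e+01,  2.93073517e+01,  6.99724406e+00,
        7.07796498e-03, -1.50551791e-04]), 'tool_pos': array([0.18626799, 0.64830306, 0.22565163]), 'orientation': array([ 1.79908798e+02, -5.63029088e-03, -1.60365556e+01]), 'force': array([-0.41574558,  0.1612215 ,  0.72726898]), 'moment': array([ 0.02987304, -0.00788653, -0.03781475]), 'opening': 0.08756459345526814}
side 591.6269588485343 312.660521723397 244.20868262308628 [[ 0.78640734 -0.61737362  0.02032996]
 [-0.37861906 -0.50776523 -0.77383595]
 [ 0.48806875  0.60085297 -0.63305972]] [-0.4682379   0.29680622  0.67753313]
top 520.8901673591657 325.86340193705075 230.42475290875976 [[-0.02087964 -0.99916522 -0.03511279]
 [-0.98779426  0.02603888 -0.15357237]
 [ 0.15435847  0.03147768 -0.98751335]] [0.02769141 0.60092318 0.9269854 ]
```

View pics/side0.png

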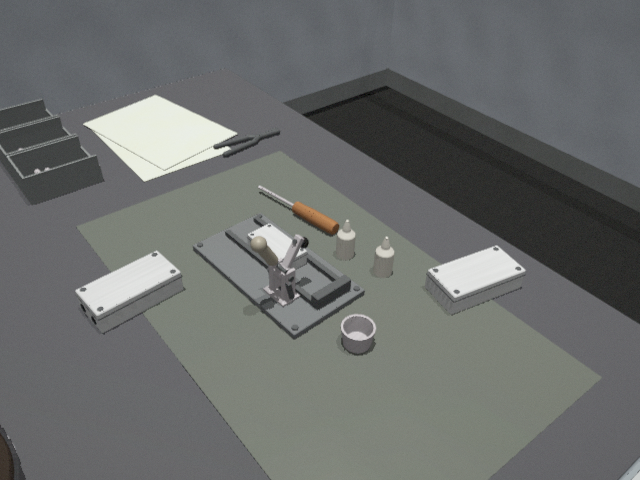

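View pics/top0.png

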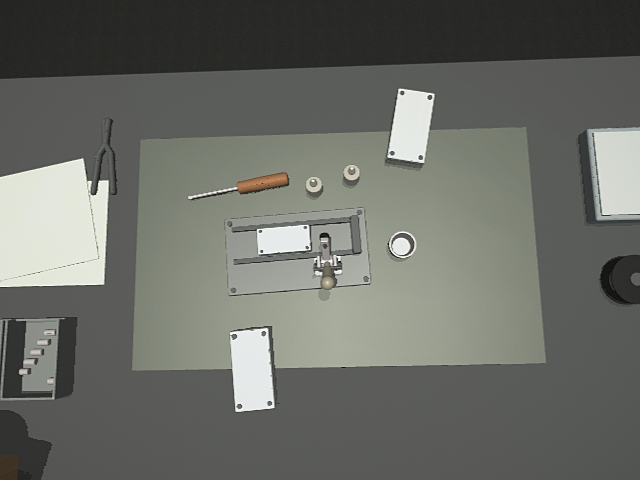

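The top view shows the jig at about columns 225-370 and rows 208-295. The enclosure in the channel is at about (284,240) and the lever ball at (328,282). The stop is on the right. I'll enlarge both views.

```bash
python3 - <<'E'
import cv2
a=cv2.imread("pics/top0.png")[200:300,215:375];cv2.imwrite("pics/topc.png",cv2.resize(a,None,fx=5,fy=5,interpolation=cv2.INTER_CUBIC))
a=cv2.imread("pics/side0.png")[205:340,190:370];cv2.imwrite("pics/sidec.png",cv2.resize(a,None,fx=4,fy=4,interpolation=cv2.INTER_CUBIC))
E
```

```text
(no output)
```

View pics/topc.png

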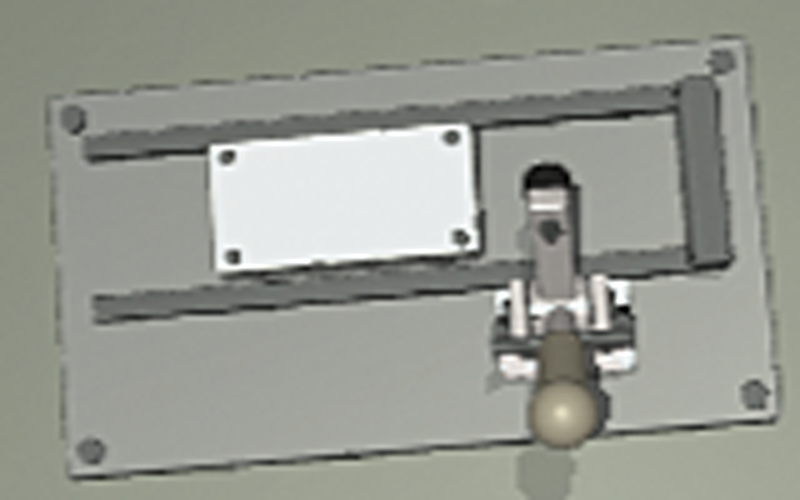

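View pics/sidec.png

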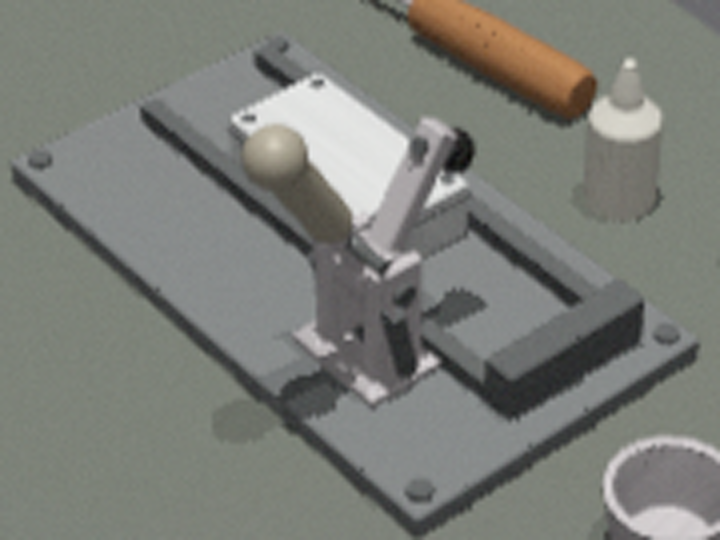

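```bash
cat >h.py <<'E'
import pickle,numpy as np
from scipy.optimize import least_squares
C={n:pickle.load(open(f"pics/{n}0.pkl","rb")) for n in("side","top")}
def proj(n,X):
    s=C[n];c=s["R"]@np.asarray(X)+s["t"];return np.array([s["fx"]*c[0]/c[2]+s["cx"],s["fy"]*c[1]/c[2]+s["cy"]])
def J(p,q):
    c,s=np.cos(p[2]),np.sin(p[2]);x,y,z=np.array(q)/1000
    return np.array([p[0]+c*x-s*y,p[1]+s*x+c*y,z])
def px(n,u):
    return (np.array(u)+.5)/5-.5+[215,200] if n=="top" else (np.array(u)+.5)/4-.5+[190,205]
E
python3 - <<'E'
from h import *
pts=[("top",(50,98),(55,195,12)),("top",(745,38),(55,-80,12)),("top",(777,415),(-95,-80,12)),("top",(72,475),(-95,195,12)),
("side",(13,165),(-95,195,12)),("side",(418,522),(-95,-80,12)),("side",(697,345),(55,-80,12)),
("top",(565,410),(-93,0,134)),("side",(275,157),(-93,0,134))]
enc=[("top",(210,145),(25,50,40)),("top",(472,125),(25,-50,40)),("top",(480,247),(-25,-50,40)),("top",(218,270),(-25,50,40))]
def f(p):
    r=[proj(n,J(p,q))-px(n,u) for n,u,q in pts]
    r+=[proj(n,J(p,(q[0],q[1]+p[3]*1000,q[2])))-px(n,u) for n,u,q in enc]
    return np.ravel(r)
r=least_squares(f,[.55,0.3,0,.065]);p=r.x;print(p,np.degrees(p[2]));print(r.fun.reshape(-1,2).round(1))
np.save("p.npy",p)
for nm,q in dict(encEnd=(0,p[3]*1000+50,26),homeEnd=(0,50,26),tip=(-93,0,134),grip=(-81,0,112),cent=(-50,0,145),clamped=(-7,0,134),stop=(0,-50,24)).items(): print(nm,J(p,q).round(4))
E
```

```text
[0.59298754 0.01432619 0.05928353 0.07956196] 3.3966958054401535
[[ 0.1 -1. ]
 [ 1.2 -1. ]
 [ 2.1  0.7]
 [-0.4  0.5]
 [-1.4 -1.7]
 [-0.8 -0.6]
 [ 0.8 -1.9]
 [ 0.5  0.5]
 [-0.3 -0.2]
 [-0.2 -0.4]
 [-0.  -0.9]
 [ 0.4  0.9]
 [-0.2  0.8]]
encEnd [0.5853 0.1437 0.026 ]
homeEnd [0.59   0.0642 0.026 ]
tip [0.5002 0.0088 0.134 ]
grip [0.5121 0.0095 0.112 ]
cent [0.5431 0.0114 0.145 ]
clamped [0.586  0.0139 0.134 ]
stop [ 0.5959 -0.0356  0.024 ]
```

Emit:
move_arm([
  [[30,-36,0],-0.095],
  [[30,-36,0],-0.095],
  [[30,-36,0],-0.095],
  [[30,-36,0],-0.095],
  [[30,-36,0],-0.095],
  [[30,-36,0],-0.095],
  [[30,-36,0],-0.095],
  [[30,-36,0],-0.095],
], jaw=-1)

```text
clock: 0.9
tool_pos: [0.428, 0.3516, 0.2208]
orientation: [179.6, -0.1, -60.7]
force: [0.4, 0.7, 0.3]
opening: 0.029
```

Emit:
move_arm([
  [[26,-29,0],-0.075],
  [[26,-29,0],-0.075],
  [[26,-29,0],-0.075],
  [[26,-29,0],-0.075],
  [[26,-29,0],-0.075],
  [[26,-29,0],-0.075],
  [[0,0,0],0],
  [[0,0,0],0],
])

```text
clock: 1.7
tool_pos: [0.5905, 0.163, 0.2181]
orientation: [179.3, -0.2, -88.2]
force: [-0.1, 1.1, 0.1]
opening: 0.0001
```

Emit:
move_arm([
  [[-3,7,0],0.014],
  [[-3,6,-20],0.014],
  [[-1,4,-30],0],
  [[0,0,-30],0],
  [[0,0,-30],0],
  [[0,0,-20],0],
  [[0,0,0],0],
  [[0,0,0],0],
])

```text
clock: 2.5
tool_pos: [0.5775, 0.191, 0.0866]
orientation: [179.5, -0.1, -85.4]
force: [-0.4, 0.7, 1.5]
opening: 0.0005
```

```bash
cat >snap.py <<'E'
import sys,cv2
from plant import ctrl
k=sys.argv[1]
for n,(r0,r1,c0,c1) in dict(top=(140,310,200,400),side=(150,340,180,400)).items():
    s=ctrl.snapshot(n)["color"][r0:r1,c0:c1,::-1]
    cv2.imwrite(f"pics/{n}{k}.png",cv2.resize(s,None,fx=3.5,fy=3.1 if 0 else 3.5,interpolation=cv2.INTER_CUBIC)[:600])
o=ctrl.get_obs();print(o["clock"],o["tool_pos"].round(4),o["orientation"].round(1),o["force"].round(1))
E
python3 snap.py 1
```

```text
2.6 [0.578  0.1908 0.0872] [179.6  -0.  -85.4] [-0.2 -0.9  1.3]
```

View pics/top1.png

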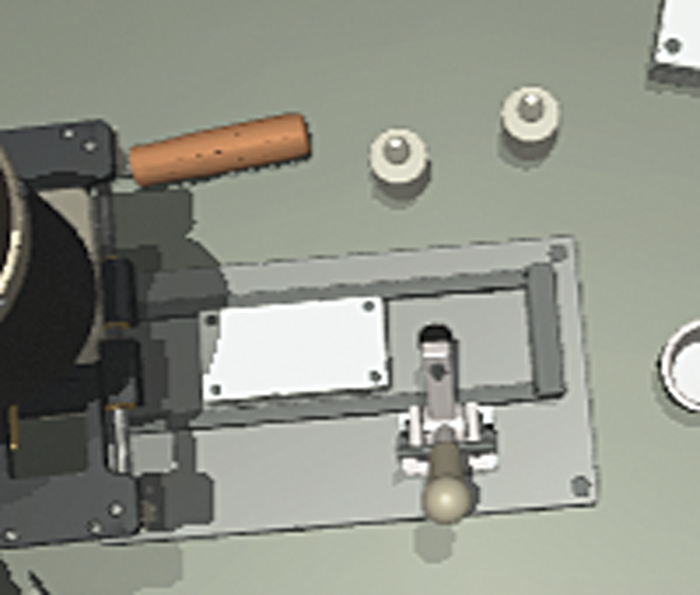

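View pics/side1.png

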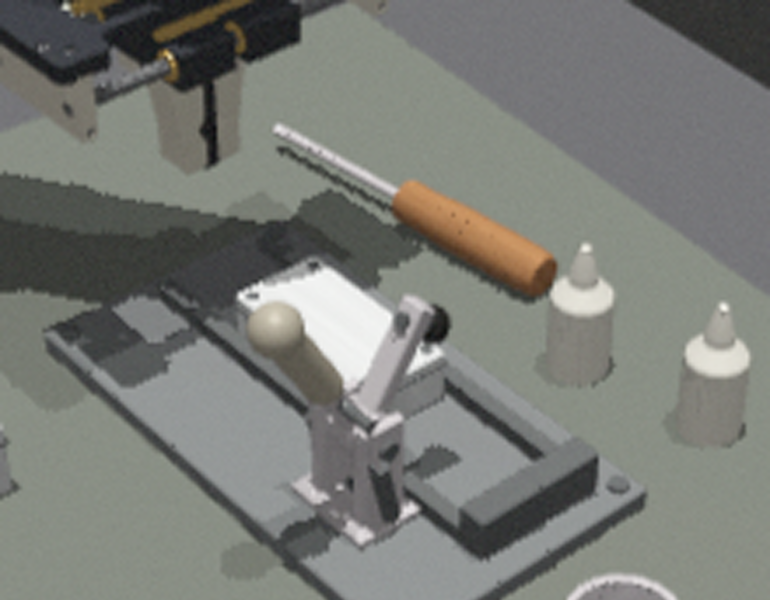

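The gripper hangs beyond the enclosure's +y end, at top-view crop (120,340). The enclosure spans columns 205-385 of the crop and the lever is still open. I'll lower next.

Emit:
move_arm([
  [[2,0,-20],0],
  [[2,0,-20],0],
  [[0,0,-12],0],
  [[0,0,-5],0],
  [[0,-5,0],0],
  [[1,-8,0],0],
  [[0,0,0],0],
  [[0,0,0],0],
])

```text
clock: 3.4
tool_pos: [0.5878, 0.1804, 0.0382]
orientation: [-179.6, 0.4, -85.2]
force: [-0.5, 0.5, -0.6]
opening: 0.0004
```

Emit:
move_arm([
  [[-3,0,-5],-0.012],
  [[-1,0,-5],-0.01],
  [[0,0,-2],0],
  [[0,0,0],0],
  [[0,-5,0],0],
  [[0,-5,0],0],
  [[0,-5,0],0],
  [[0,0,0],0],
])

```text
clock: 4.2
tool_pos: [0.5836, 0.1643, 0.0258]
orientation: [-179.6, 0.4, -86.6]
force: [-0.5, -0.1, -0.4]
opening: 0.0001
```

Emit:
move_arm([
  [[0.2,-5,0],0],
  [[0.3,-5,0],0],
  [[0.3,-5,0],0],
  [[0.3,-5,0],0],
  [[0.3,-5,0],0],
  [[0.3,-5,0],0],
  [[0.3,-5,0],0],
  [[0.3,-5,0],0],
])

```text
clock: 5.0
tool_pos: [0.5866, 0.1219, 0.026]
orientation: [-179.5, 0.5, -86.6]
force: [0.8, 2.0, -1.2]
opening: 0.0003
```

```bash
python3 snap.py 2
```

```text
5.1 [0.5865 0.1214 0.026 ] [-179.5    0.4  -86.6] [-0.2 -0.7 -0.8]
```

View pics/top2.png

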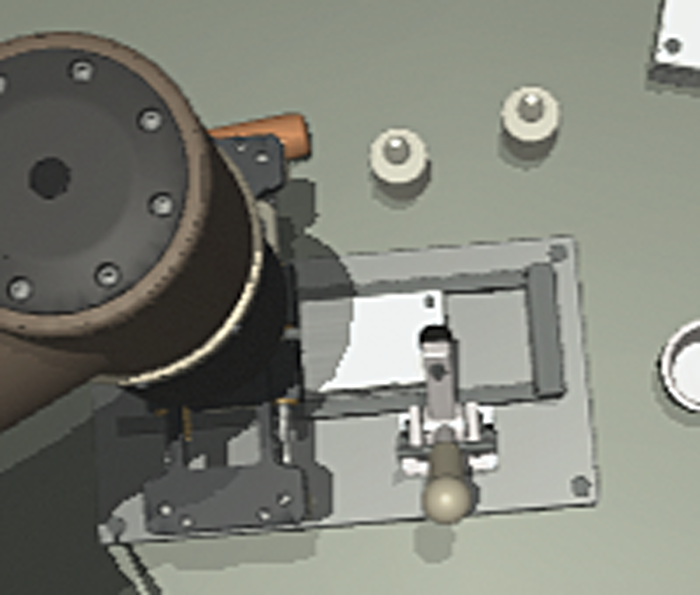

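View pics/side2.png

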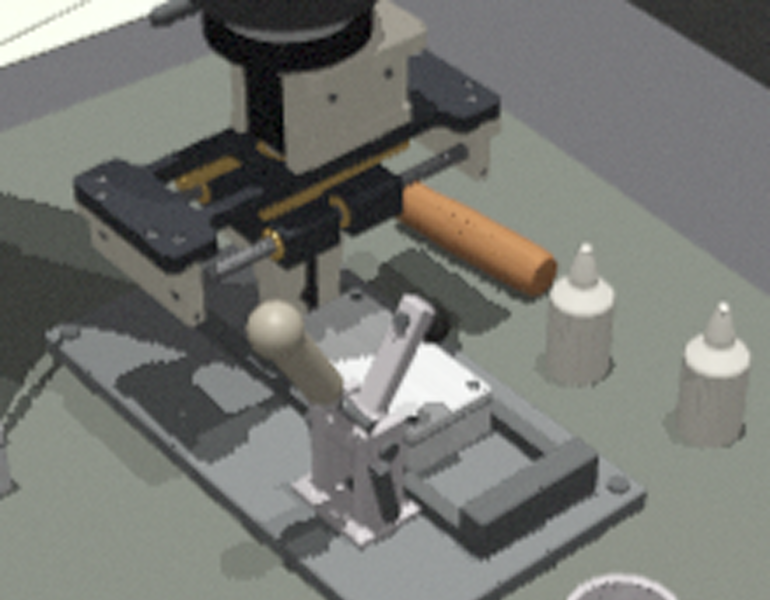

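Emit:
move_arm([
  [[0.2,-5,0],0],
  [[0.3,-5,0],0],
  [[0.3,-5,0],0],
  [[0.3,-5,0],0],
  [[0.3,-5,0],0],
  [[0.3,-5,0],0],
  [[0.3,-4,0],0],
  [[0.2,-3,0],0],
])

```text
clock: 5.9
tool_pos: [0.589, 0.0818, 0.0261]
orientation: [-179.5, 0.5, -86.6]
force: [0.3, 2.0, -1.0]
opening: 0.0004
```

Emit:
move_arm([
  [[0.1,-2,0],0],
  [[0.1,-2,0],0],
  [[0.1,-2,0],0],
  [[0.1,-2,0],0],
  [[0.1,-2,0],0],
  [[0.1,-2,0],0],
  [[0,-1,0],0],
  [[0,-1,0],0],
])

```text
clock: 6.7
tool_pos: [0.5895, 0.0759, 0.0263]
orientation: [-179.3, 1.1, -86.6]
force: [-1.3, 6.1, -0.9]
opening: 0.0006
```

Emit:
move_arm([
  [[0,-3,0],0],
  [[0,-4,0],0],
  [[0,-5,0],0],
  [[0,-5,0],0],
  [[0,-5,0],0],
  [[0,-5,0],0],
  [[0,-5,0],0],
  [[0,-5,0],0],
])

```text
clock: 7.5
tool_pos: [0.5898, 0.0759, 0.0274]
orientation: [-178.4, 3.5, -86.5]
force: [-7.6, 28.4, 1.2]
opening: 0.0005
```

```bash
python3 snap.py 3
```

```text
7.6 [0.5898 0.0759 0.0274] [-178.4    3.5  -86.5] [-7.1 28.2  0.6]
```

View pics/top3.png

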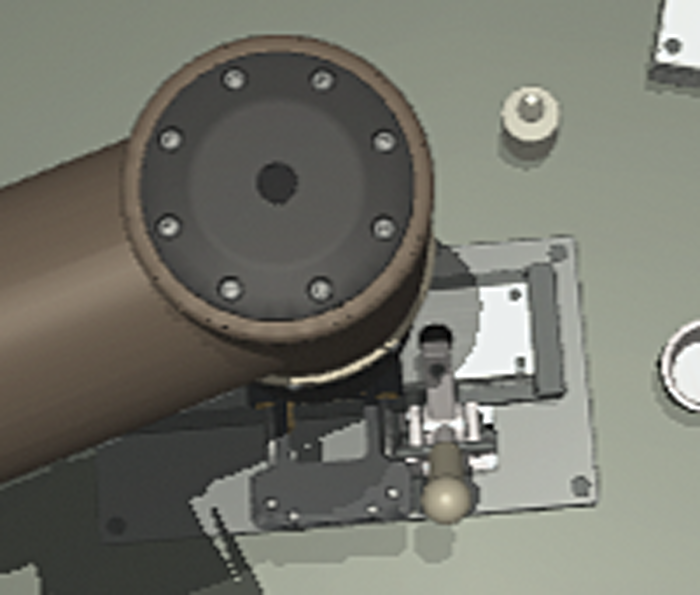

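View pics/side3.png

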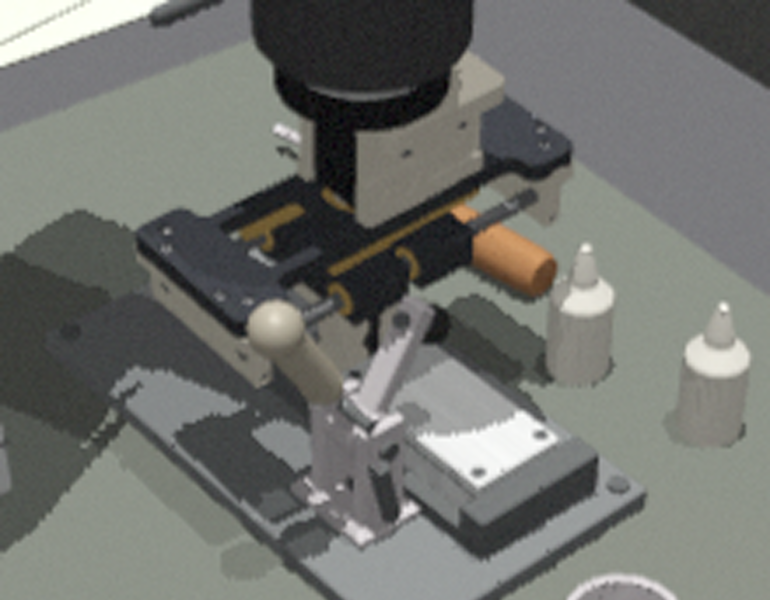

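The enclosure's front edge (about column 532 in the crop) meets the stop's face, and force built to 28 N with no motion. It looks home. I'll back off, lift and check.

Emit:
move_arm([
  [[0,3,0],0],
  [[0,5,0],0],
  [[-1,10,0],0],
  [[-1,15,0],0],
  [[-1,20,5],0],
  [[-1,20,20],0],
  [[0,10,35],0],
  [[0,0,40],0],
])

```text
clock: 8.4
tool_pos: [0.5807, 0.1628, 0.1235]
orientation: [-179.2, 3.1, -86.6]
force: [2.1, 0.5, -0.5]
opening: 0.0005
```

Emit:
move_arm([
  [[-15,0,40],0],
  [[-30,0,40],0],
  [[-40,0,10],0],
  [[-40,0,0],0],
  [[-20,0,0],0],
  [[-5,0,0],0],
  [[0,0,0],0],
  [[0,0,0],0],
])

```text
clock: 9.2
tool_pos: [0.4291, 0.1671, 0.2234]
orientation: [-178.5, 3.3, -86.5]
force: [-0.9, -0.6, -0.1]
opening: 0.0
```

```bash
python3 snap.py 4
```

```text
9.3 [0.4293 0.1669 0.223 ] [-178.5    3.3  -86.5] [-0.4  0.5 -0.2]
```

View pics/top4.png

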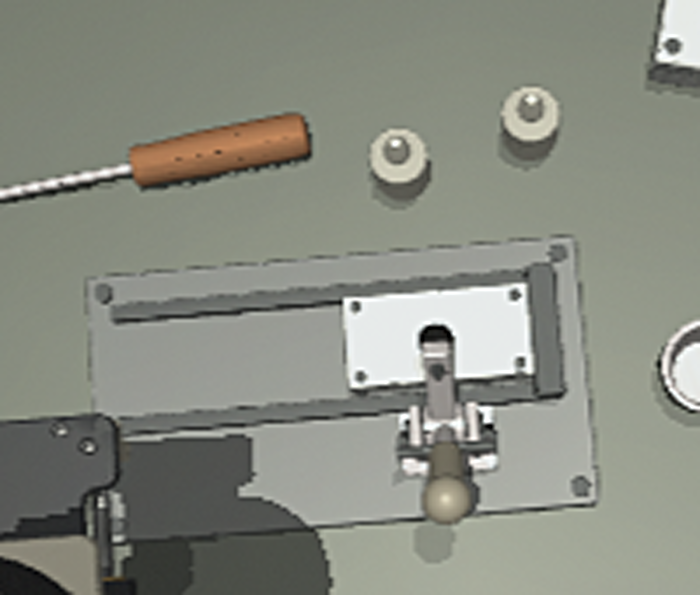

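View pics/side4.png

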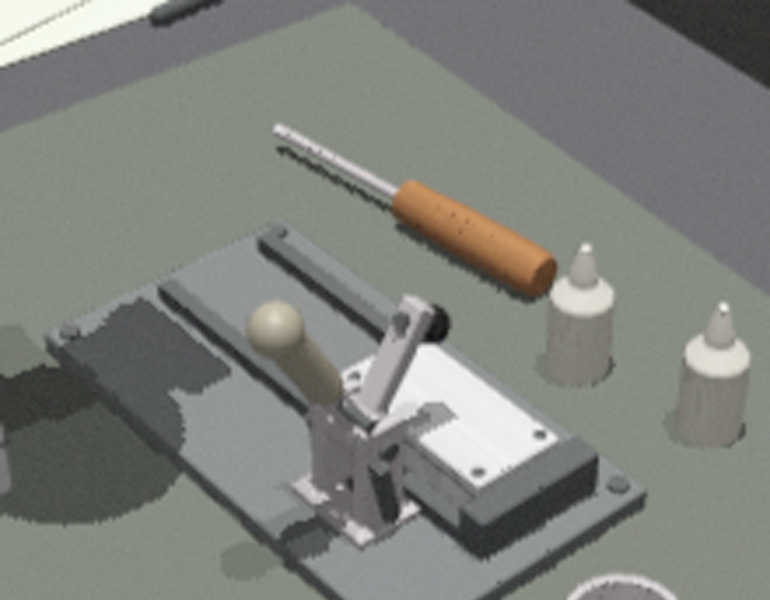

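The top view shows the enclosure's right edge (column 532) flush with the stop and the bottles and screwdriver unmoved. Next I go behind the lever on the jig's -x side.

Emit:
move_arm([
  [[0,-20,0],0],
  [[0,-25,0],0],
  [[0,-25,0],0],
  [[0,-25,0],0],
  [[0,-25,0],0],
  [[0,-20,0],0],
  [[0,-10,0],0],
  [[0,0,0],0],
])

```text
clock: 10.1
tool_pos: [0.4342, 0.0109, 0.2189]
orientation: [-179.0, 2.9, -86.9]
force: [-0.8, -0.6, -0.6]
opening: 0.0004
```

Emit:
move_arm([
  [[0,0,-15],0],
  [[0,0,-20],0],
  [[0,0,-20],0],
  [[0,0,-20],0],
  [[0,0,-10],0],
  [[0,0,0],0],
  [[0,0,0],0],
  [[0,0,0],0],
])

```text
clock: 10.9
tool_pos: [0.4383, 0.0139, 0.1316]
orientation: [-179.0, 2.9, -86.9]
force: [0.9, 0.0, 0.1]
opening: 0.0006
```

Emit:
move_arm([
  [[0,-2,-5],0],
  [[0,-2,-5],0],
  [[0,0,-2],0],
  [[4,0,0],0],
  [[4,0,0],0],
  [[4,0,0],0],
  [[0,0,0],0],
  [[0,0,0],0],
])

```text
clock: 11.7
tool_pos: [0.4531, 0.01, 0.1208]
orientation: [-178.7, 3.0, -86.9]
force: [0.2, 0.8, -0.2]
opening: 0.0005
```

```bash
python3 snap.py 5
```

```text
11.8 [0.453  0.01   0.1208] [-178.7    3.   -86.9] [-0.5  0.1 -0.8]
```

View pics/side5.png

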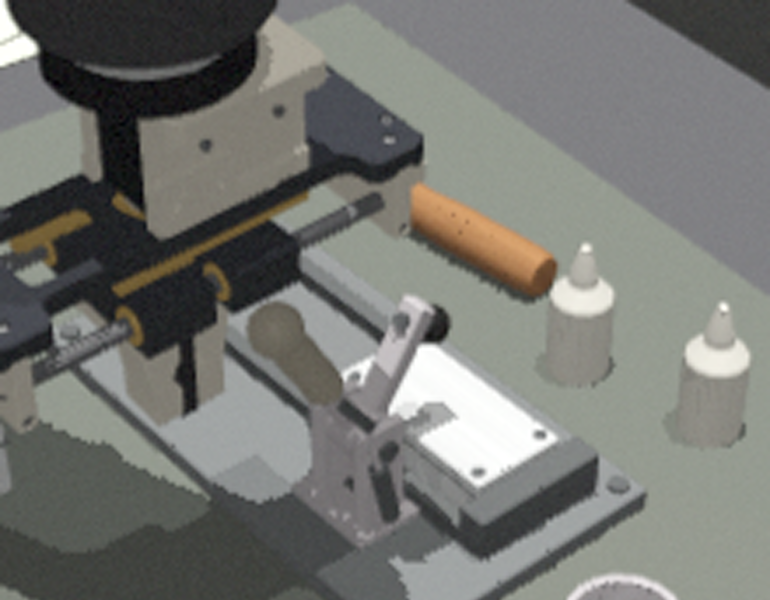

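View pics/top5.png

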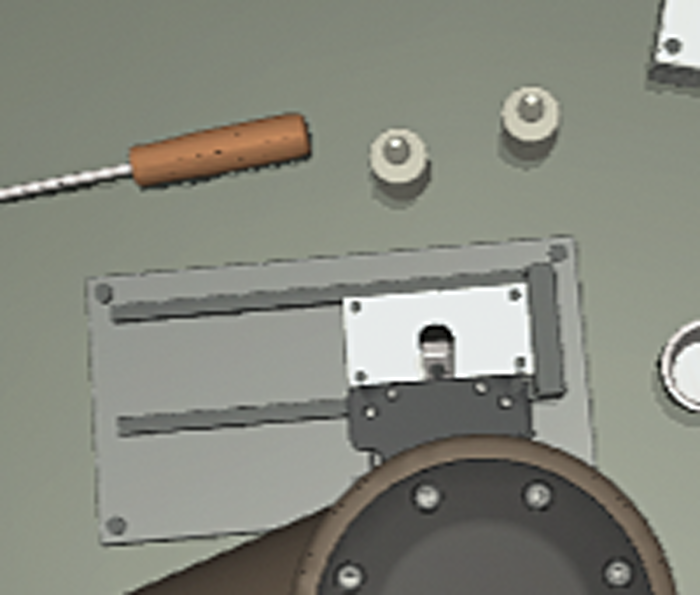

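```bash
python3 - <<'E'
from h import *
for X in [(.453,.01,.121),(.474,.0,.121)]: print(X,((proj("side",X)-[180,150])*3.5).round())
for x in (.535,.549,.56):
  for y in (-.03,.01,.045):
    print(x,y,[((proj("side",(x,y,z))-[180,150])*3.5).round().tolist() for z in (.17,.187,.2)])
E
```

```text
(0.453, 0.01, 0.121) [175. 396.]
(0.474, 0.0, 0.121) [233. 389.]
0.535 -0.03 [[399.0, 274.0], [399.0, 239.0], [399.0, 212.0]]
0.535 0.01 [[340.0, 225.0], [339.0, 191.0], [339.0, 164.0]]
0.535 0.045 [[291.0, 185.0], [290.0, 151.0], [289.0, 124.0]]
0.549 -0.03 [[428.0, 261.0], [428.0, 226.0], [428.0, 199.0]]
0.549 0.01 [[368.0, 213.0], [368.0, 179.0], [367.0, 152.0]]
0.549 0.045 [[319.0, 173.0], [318.0, 139.0], [317.0, 113.0]]
0.56 -0.03 [[450.0, 251.0], [450.0, 216.0], [451.0, 189.0]]
0.56 0.01 [[390.0, 203.0], [390.0, 169.0], [390.0, 143.0]]
0.56 0.045 [[340.0, 164.0], [339.0, 130.0], [339.0, 104.0]]
```

The hanging body plate's lower corner, at side crop (405,237), works out at z ≈ 0.187. That clears the ball's top at 0.157, so I can push.

Emit:
move_arm([
  [[5,0,0],0],
  [[5,0.3,0],0],
  [[5,0.3,0],0],
  [[5,0.3,0],0],
  [[5,0.3,0],0],
  [[5,0.3,0],0],
  [[5,0.3,0],0],
  [[5,0.3,0],0],
])

```text
clock: 12.6
tool_pos: [0.4888, 0.0103, 0.1198]
orientation: [-179.5, 2.8, -87.0]
force: [-5.3, 0.2, 6.5]
opening: 0.0004
```

Emit:
move_arm([
  [[5,0.3,0],0],
  [[5,0.3,0],0],
  [[5,0.3,0],0],
  [[5,0.3,0],0],
  [[5,0.3,0],0],
  [[5,0.3,0],0],
  [[5,0.3,0],0],
  [[5,0.3,0],0],
])

```text
clock: 13.4
tool_pos: [0.5325, 0.0128, 0.1194]
orientation: [-179.6, 2.8, -87.0]
force: [-0.3, -1.0, -0.3]
opening: 0.0003
```

```bash
python3 snap.py 6
```

```text
13.5 [0.5327 0.0128 0.1193] [-179.6    2.8  -87. ] [ 0.7 -1.1 -0.7]
```

View pics/side6.png

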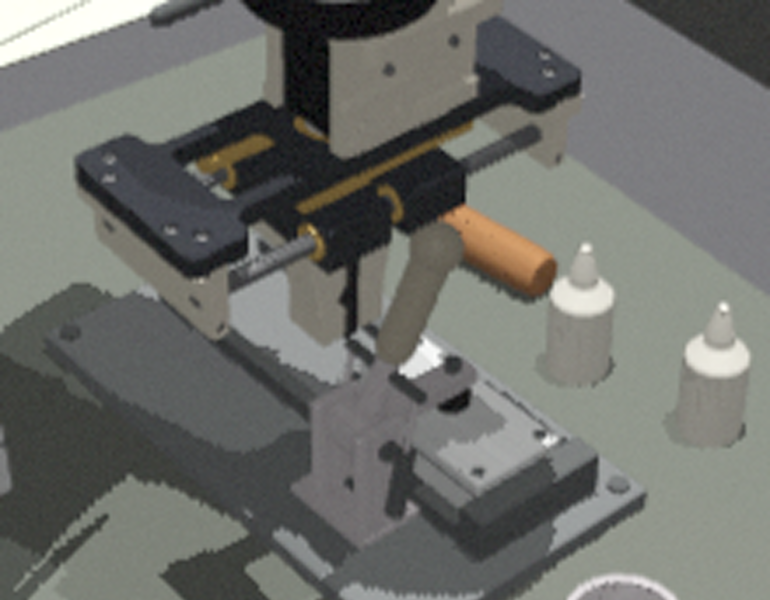

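The lever has snapped over, with the ball at (437,243), the arm level and the pad on the enclosure. Contact force is about zero. I'll retreat away from the lever and up.

Emit:
move_arm([
  [[-8,0,0],0],
  [[-15,0,0],0],
  [[-20,0,0],0],
  [[-20,0,10],0],
  [[-15,0,25],0],
  [[0,0,40],0],
  [[0,0,30],0],
  [[0,0,0],0],
])

```text
clock: 14.3
tool_pos: [0.4441, 0.0109, 0.2257]
orientation: [-179.9, 2.8, -87.1]
force: [0.6, -0.4, -0.6]
opening: 0.0003
```

Emit:
move_arm([
  [[0,30,10],0],
  [[0,35,0],0],
  [[0,35,0],0],
  [[0,35,0],0],
  [[0,35,0],0],
  [[0,20,0],0],
  [[0,0,0],0],
  [[0,0,0],0],
])

```text
clock: 15.1
tool_pos: [0.4368, 0.2054, 0.2333]
orientation: [-179.9, 2.9, -87.2]
force: [-0.1, -0.4, 0.6]
opening: 0.0005
```

```bash
python3 snap.py 7
```

```text
15.2 [0.4372 0.2048 0.2335] [-179.9    2.9  -87.3] [ 0.3  0.1 -0.3]
```

View pics/side7.png

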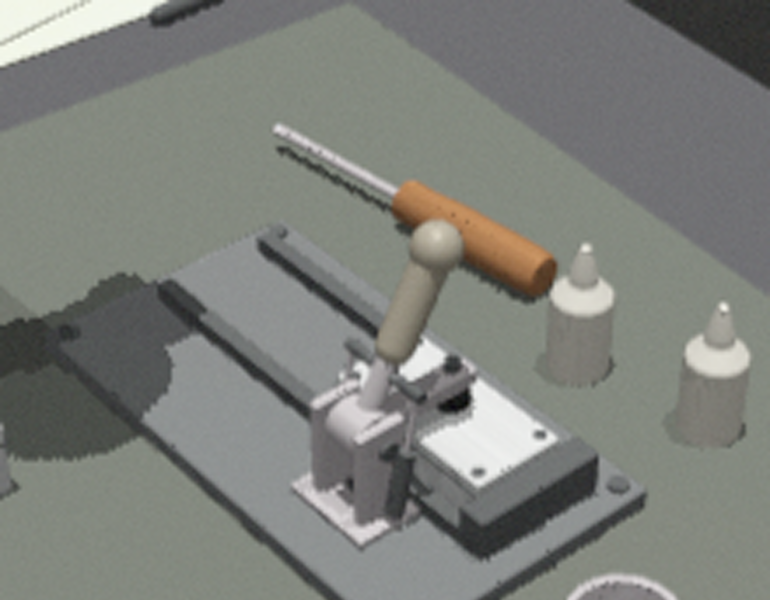

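View pics/top7.png

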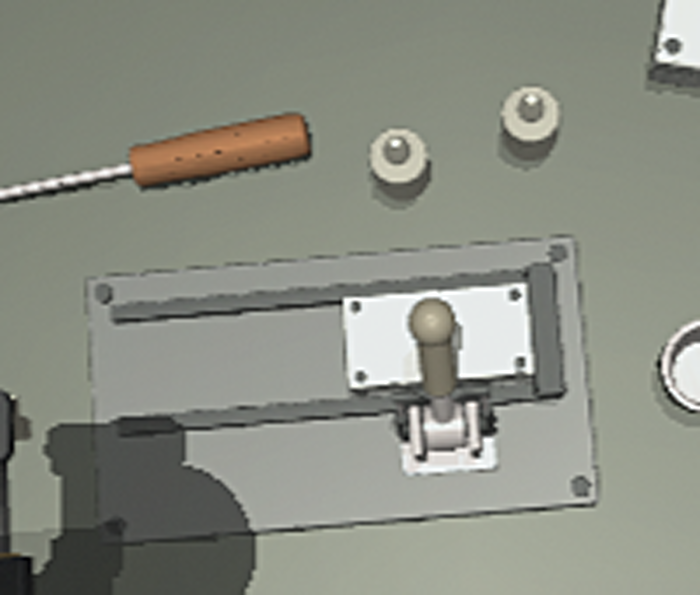

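Everything is in place. The enclosure's edge at column 532 is flush with the stop, the ball has swung over to (432,320), the pad is on the lid and the robot is clear. I'll hand in.

```bash
python3 -c "
from plant import ctrl
print(ctrl.close_job())"
```

```text
the job is handed in; nothing more can be done
None
```

The job is done and handed in at about 15 s of the 48 s allowed. With the fingers shut, I pushed the enclosure about 80 mm along the channel until it met the end stop. There it stopped moving and the push force rose to 28 N. I then backed off and checked in the pictures that it was home, before pushing the lever's ball past centre, where it snapped over by itself. The arm then moved clear.

- **Last checks:** The enclosure's end is flush with the stop in the top view. The lever leans over the enclosure with the pad on its lid. The bottles and screwdriver have not moved, and the part of the pot in view has not either. The tool force is about 0 N.
- **Small disagreement:** The finger stopped about 2 mm short of the position I worked out from the camera fit. That is within the fit's error, and the pictures show no gap at the stop.

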